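# Load a fiddle soundboard in the bench press

## Robot

A 6-joint arm with a two-finger parallel gripper is mounted at the origin on the work surface. World frame = base frame: x ahead of the robot, y to its left, z up, the work surface at z = 0. Lengths are in m, angles in rad, forces in N, time in s.
With the tool pointing down it reaches from about 0.225 to 0.875 m from the base axis. Payload 3.4 kg.
Tool frame: the origin (TCP) lies on the centre line of the jaws, within the pads' length; the fingertips stand 17 mm ahead of it and the grasp point (between the pads) lies 2 mm behind it; z points along the fingers, y is the line along which they close (so a half turn about z gives the same grasp; the last joint's range is limited). The gripper opens to 85 mm and grips with 20 to 120 N. Pads are 22 mm wide; open, the fingers measure 114 mm over their backs; the gripper's body (76 mm by 85 mm) begins 54 mm behind the grasp point. The pads swing forward as they close: fully open they stand 13 mm farther back than shut.
Start: joints at [1.229, 0.276, 1.505, -0, 1.361, -0.121], TCP at [0.126, 0.561, 0.248] pointing down, gripper open.
Joint ranges: [-2.89, 2.89], [-0.75, 2.08], [0.22, 2.7], [-1.18, 4.32], [0.11, 2.71], [-2.7, 2.7]. Speed limits (rad/s): [2.57, 2.57, 3.14, 3.14, 3.14, 3.14].

## Interface

Orientations are given as a unit quaternion [x, y, z, w].
In Python, from bench import manip gives the robot as it stands.
- The arm moves only by the shell command python3 -m inch 'ROWS'. ROWS is JSON, a list that holds one entry, the list of rows, each a list of 5 numbers: the shift along the tool's x, y, z in mm, then the turn about the tool's z in degrees, then the opening, from 0 (shut) to 1 (fully open). In form: [[[dx, dy, dz, turn, gripper], ...]]. A call has exactly 8 rows; each row is the pose to reach, as a shift and turn from the pose commanded when the call began, along the tool's axes at that moment; what a row does not reach only later rows make up. A row lasts 1/10 s, in which the tool goes at most 50 mm and 8.59 degrees, less where a joint would pass 70% of its speed; a pose out of reach is approached as far as the arm can. A call with a gripper value outside its range is refused whole. The fingers move at their own pace and stop on an object; the grip force is fixed at half the most. Time passes only in rows, so rows that repeat a pose let the fingers close, or fill a call up. It gives the time, the measured TCP pose, the force, the opening and the grip force at its end, in the units of the state.
- manip.get_obs(): the state, without advancing time (a new reading comes with each control period).
- manip.camera(name): name is "scene" or "side" or "wrist"; returns a dict with "color" (384x512x3 uint8, red, green, blue), "z_map" (384x512 float32, m along the optical axis (not along the pixel's ray), 0 where there is no reading), "intrinsics" (3x3 intrinsics, pixels), "rvec" (rotation vector, rad) and "tvec" (3), from world to camera coordinates, as OpenCV has them. Camera axes: x right, y down, z forward; pixel columns grow to the right and rows downward; lengths in m; the calibration is good to about 2 mm. A picture is of the moment at which its call begins.
- manip.finish_job(): hands the job in; it is judged then, once.
The state is a dict: "clock": time; "qpos": joint angles; "joint_vel": joint speeds; "tau": joint torques, N m; "eef_pos": TCP position; "tool_rot": TCP orientation; "contact_force": force on the tool from outside, world axes, zero at the start; "moment": the same for the moment, N m; "width": finger opening in m; "grip_force": force on a finger pad.
Only numpy, scipy, OpenCV 4.12 (cv2) and the standard library are available. Lean on these libraries where they do the work, as an engineer would, in place of code of your own. Each camera call takes 0.05 s, during which the arm holds its last target. There are 200 camera calls.

## Task

Put the test load on the fiddle soundboard that lies in the bench press. Turn the coarse outer ring clockwise until the pressing foot just touches the board and the load needle lifts off its rest, staying below 5 N, then let go of the ring and wind the rest of the load on with the fine inner knob until the needle stands on the long top mark of the dial, 10 N. Never let the load pass 12 N, do not shift the board or the things lying on and beside the press, and let go of the press with the load left on.

Things in the scene. Friction and masses are not known exactly. Their poses are not given: they have to be found in the camera images.
- press: Fixed grey bench press. Origin on the bench top under the common vertical axis of ring, knob, spindle and foot. Base spans x -180..180, y -100..160 mm, 22 mm high. Column 38 mm thick at y = 115 mm; its arm (top at z = 189 mm) reaches over to the axis, with a boss 38 mm in diameter on top (up to z = 200). Ring and knob sit on a steel screw sleeve, 24 mm in diameter, that rises out of the boss.
- coarse_ring (a joint): Coarse outer ring: black, ribbed, round, 58 mm in diameter, 20 mm high. Value grows from 0 to 6 rad clockwise seen from above; it screws down and carries fine knob, dial and foot down with it, 1.5 mm per rad (once the foot touches, about 25 N more load per rad). Starts at 0 to 0.65 rad, foot 2 to 5 mm above the board. Friction 0.12 N m; stays where left, even under load. White line on its top.
- coarse_grip (a point): On the knob axis at the ring's grasp height, 12 mm above the ring's underside and 8 mm below its top face; 234 mm above the bench when the ring's value is 0, lower by 1.5 mm per rad. The fine knob rises 39 mm above this point, between the fingers.
- fine_knob (a joint): Fine inner knob: bare metal, ribbed, round, 26 mm in diameter, 29 mm high, coaxial, on top of the ring. Value grows from 0 to 6 rad clockwise seen from above; it lowers the foot 0.2 mm per rad (about 3.4 N more load per rad once it touches) and keeps its own height. Starts wound back, 0 to 0.15 rad. Friction 0.045 N m; stays where left. The ring does not turn with it unless rubbed.
- fine_grip (a point): On the knob axis at the fine knob's grasp height, 6 mm below the knob's top and 25 mm above the ring's top face: fingertips that reach more than 25 mm below it rub on the ring. 33 mm above coarse_grip; goes up and down with the ring.
- load_needle (a joint): Needle of the load dial: 0 rad at rest (no load), 0.25 rad per newton of load, clockwise seen facing the dial; 5 N = 1.25 rad, 10 N = 2.5 rad, straight up on the dial face. A mark every 2 N from 0 to 20 N, the marks at 0, 10 and 20 N long.
- dial_centre (a point): Centre of the face of the load dial, 86 mm in diameter, which hangs on the spindle 100 mm to the press's +x side, 65 mm above the unloaded foot's underside, facing +x and 45 degrees up. Needle 34 mm long from here.
- foot: Black round rubber pressing foot, 20 mm in diameter, 6 mm thick, origin at the centre of its underside, on the knob axis under the arm; carried by a spring plunger (stiff: 20 N per mm) at the end of the spindle, so it gives upward against the spring when it meets the board.
- soundboard: Loose pale wooden fiddle soundboard, about 315 x 90 mm and 4 mm thick, round at one end, lying flat on the two rests, along the press's x; origin at the centre of its underside. Its height differs from day to day by up to 1.5 mm.
- rests: Two bars across the base, 105 mm either side of the knob axis, with rubber tops 69.5 mm above this body's origin; the soundboard lies on them. Fixed.
- weight: Bystander: brass weight 38 mm in diameter, 44 mm high, on the base plate; origin under its centre.
- caliper: Bystander: steel dial caliper about 150 x 60 x 13 mm lying beside the base; origin on the underside of its beam.
- chisel: Bystander: wood-handled chisel 240 mm long lying beside the base; origin on its underside near the middle.

How it is judged:
By the outcome, as a careful person would: the job done as asked, in the order asked, and still so for the second after the job is handed in, with the robot touching nothing.
It also fails if it takes over 67 s, if anything falls off the work surface, if the arm or the gripper's body presses on something with over 40 N, if the wrist force passes 120 N, or if a joint passes its speed limit or range.

## Working session

There is one attempt and no reset: what is moved stays moved. The work goes in short steps, Python scripts to look and compute and a shell command to move; the robot and the scene stay as the last step left them, time stands still between calls to the robot, and variables do not carry over. Pictures are saved under pics/ and viewed, at most 10 in all, crops included, and the job is handed in when it is done.

```bash
mkdir -p pics
cat > h.py <<'E'
import numpy as np,cv2
from bench import manip
def cam(n):
    c=manip.camera(n); c['R']=cv2.Rodrigues(np.array(c['rvec'],float))[0]; c['t']=np.array(c['tvec'],float).ravel(); c['K']=np.array(c['intrinsics'],float); return c
def world(c,u,v,z=None):
    z=c['z_map'][int(v),int(u)] if z is None else z
    return c['R'].T@(np.linalg.inv(c['K'])@[u,v,1]*z-c['t'])
def proj(c,p):
    q=c['K']@(c['R']@np.array(p)+c['t']); return q[:2]/q[2]
def cloud(c):
    v,u=np.indices(c['z_map'].shape); z=c['z_map']
    r=np.stack([u,v,np.ones_like(u)],-1)@np.linalg.inv(c['K']).T*z[...,None]
    return (r-c['t'])@c['R']
def save(n,img,s=1):
    cv2.imwrite('pics/'+n,cv2.resize(img[...,::-1],None,fx=s,fy=s,interpolation=cv2.INTER_CUBIC))
E
python3 - <<'E'
from h import *
a=cam('scene');b=cam('side')
save('a.png',np.vstack([a['color'],b['color']]),0.78)
import pickle;pickle.dump((a,b),open('ab.pkl','wb'))
for c in(a,b): print(-c['R'].T@c['t'])
o=manip.get_obs();print(o['clock'],o['eef_pos'],o['tool_rot'],o['width'])
E
```

```text
[ 1.10768373 -0.03836488  1.09554928]
[ 0.26147857 -0.34804111  0.73202211]
0.1 [0.12576562 0.56060528 0.24751958] [ 1.10181969e-01  9.93911073e-01 -8.17073744e-04 -2.11782600e-04] 0.08588754501983531
```

View pics/a.png

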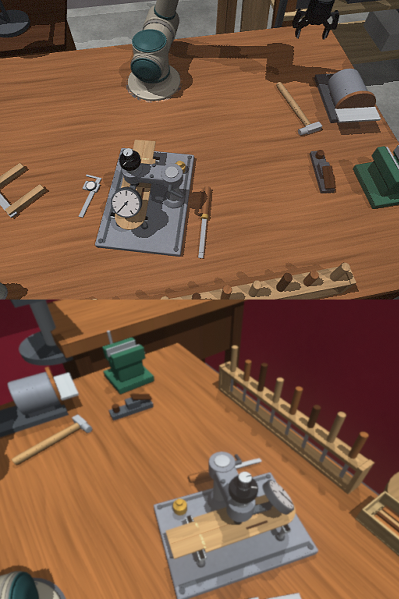

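Scene view: the knob is at about (166,203) px and the dial at (162,260). Side view: the knob is at about (311,240).

Run:
```python
from h import *
import pickle
a,b=pickle.load(open('ab.pkl','rb'))
A=cv2.resize(a['color'][170:320,110:260],(560,560),interpolation=cv2.INTER_CUBIC)
save('b.png',cv2.resize(A,(400,400)))
for n,c,(u,v) in(('scene',a,(166,203)),('side',b,(311,240))):
    P=cloud(c); 
    w=world(c,u,v); print(n,w)
    ok=(c['z_map']>0)&(np.hypot(P[...,0]-w[0],P[...,1]-w[1])<.06)
    for lo in np.arange(.19,.30,.01):
        m=ok&(P[...,2]>lo)&(P[...,2]<lo+.01); q=P[m]
        if len(q)>5: print(round(lo,3),len(q),q.mean(0).round(4),q.min(0).round(3),q.max(0).round(3))
    # press pieces: base-level points
    m=(c['z_map']>0)&(np.abs(P[...,2]-.022)<.004)&(np.hypot(P[...,0]-w[0],P[...,1]-w[1])<.3)
    q=np.float32(P[m][:,:2]*1000);print(cv2.minAreaRect(q))
save('c.png',b['color'][180:300,230:390],3)
```

```text
scene [ 1.10768373 -0.03836488  1.09554928]
((0.0, 0.0), (0.0, 0.0), 0.0)
side [ 0.51377    -0.11749248  0.25691258]
0.19 146 [ 0.5128 -0.1187  0.1933] [ 0.496 -0.138  0.19 ] [ 0.544 -0.089  0.2  ]
0.2 31 [ 0.5133 -0.1196  0.2007] [ 0.506 -0.128  0.2  ] [ 0.524 -0.107  0.203]
0.22 76 [ 0.5075 -0.1254  0.2268] [ 0.495 -0.139  0.221] [ 0.536 -0.095  0.23 ]
0.23 156 [ 0.5088 -0.1224  0.2358] [ 0.494 -0.139  0.23 ] [ 0.554 -0.084  0.24 ]
0.24 585 [ 0.5186 -0.1147  0.242 ] [ 0.495 -0.138  0.24 ] [ 0.552 -0.081  0.25 ]
0.25 68 [ 0.5163 -0.116   0.2552] [ 0.51  -0.123  0.25 ] [ 0.531 -0.102  0.26 ]
0.26 77 [ 0.5171 -0.116   0.2652] [ 0.51  -0.123  0.26 ] [ 0.533 -0.099  0.27 ]
0.27 203 [ 0.523  -0.11    0.2724] [ 0.511 -0.122  0.27 ] [ 0.537 -0.097  0.275]
((542.2193603515625, -48.25260925292969), (328.4242858886719, 359.49835205078125), 73.0193862915039)
```

View pics/b.png

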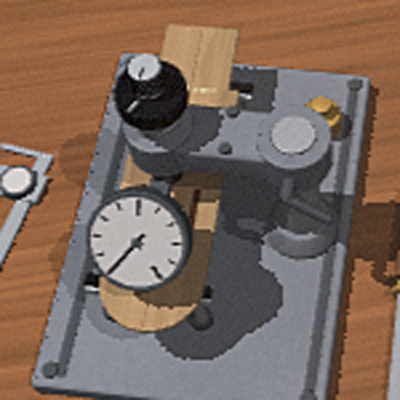

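View pics/c.png

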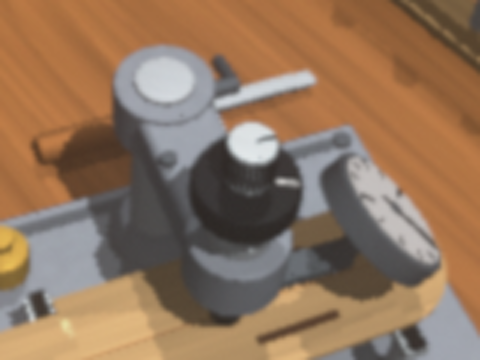

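```bash
cat >> h.py <<'E'
from scipy.spatial.transform import Rotation as Ro
def rel(target):
    o=manip.get_obs(); T=Ro.from_quat(o['tool_rot']).as_matrix()
    return (T.T@(np.array(target)-o['eef_pos'])*1000).round(1)
def st():
    o=manip.get_obs();T=Ro.from_quat(o['tool_rot']).as_matrix()
    print('t',round(o['clock'],2),'pos',np.round(o['eef_pos'],4),'F',np.round(o['contact_force'],1),'M',np.round(o['moment'],2),'w',round(o['width'],4),'g',round(o['grip_force'],1),'q1,6',np.round(np.array(o['qpos'])[[0,5]],3),'z',T[:,2].round(3),'y',T[:,1].round(3))
E
python3 - <<'E'
from h import *
import pickle
a,b=pickle.load(open('ab.pkl','rb'))
P=cloud(b);h=np.hypot(P[...,0]-.5235,P[...,1]+.1095)
for lo,hi,r in((.239,.246,.036),(.269,.278,.02)):
    m=(b['z_map']>0)&(h<r)&(P[...,2]>lo)&(P[...,2]<hi);q=P[m]
    print(cv2.minEnclosingCircle(np.float32(q[:,:2]*1000)),np.median(q[:,2]))
for c,(u,v) in((a,(162,260)),):
    print(world(c,u,v))
print(rel([.5235,-.1095,.34])); st()
E
```

```text
((523.97802734375, -109.44230651855469), 29.540149688720703) 0.24167571268020172
((523.4331665039062, -110.37723541259766), 13.89229679107666) 0.27248884797074935
[ 0.62179031 -0.13647021  0.16766611]
[-534.8 -566.9  -91.7]
t 0.1 pos [0.1258 0.5606 0.2475] F [-0.1 -0.7 -0.1] M [-0.02  0.   -0.02] w 0.0859 g 0.0 q1,6 [ 1.229 -0.121] z [-0.001 -0.002 -1.   ] y [ 0.219  0.976 -0.002]
```

```bash
python3 -m inch '[[[0,0,-50,0,1],[0,0,-92,-4,1],[-35,-35,-92,-8,1],[-70,-70,-92,-16,1],[-105,-105,-92,-24,1],[-140,-140,-92,-32,1],[-175,-180,-92,-40,1],[-210,-215,-92,-48,1]]]'
python3 - <<'E'
from h import *
st();print(rel([.5237,-.1098,.34]))
E
```

```text
clock: 0.9
eef_pos: [0.2715, 0.3248, 0.3401]
tool_rot: [-0.286, 0.958, -0.0, -0.0]
contact_force: [0.7, 0.4, 0.8]
width: 0.0853
grip_force: 0.0
t 0.9 pos [0.2715 0.3248 0.3401] F [0.7 0.4 0.8] M [-0.03 -0.03  0.09] w 0.0853 g 0.0 q1,6 [ 0.71  -1.442] z [-0. -0. -1.] y [-0.549  0.836 -0.   ]
[ 2.770e+01 -5.017e+02  3.000e-01]
```

```bash
python3 -m inch '[[[2,-40,0,0,1],[5,-90,0,0,1],[8,-140,0,0,1],[11,-190,0,0,1],[13,-240,0,0,1],[16,-290,0,0,1],[19,-340,0,0,1],[21,-380,0,0,1]]]'
python3 - <<'E'
from h import *
st();print(rel([.5237,-.1098,.34]))
E
```

```text
clock: 1.7
eef_pos: [0.4612, -0.0061, 0.34]
tool_rot: [-0.283, 0.959, -0.0, -0.0]
contact_force: [0.5, 1.0, -0.3]
width: 0.0856
grip_force: 0.0
t 1.7 pos [ 0.4612 -0.0061  0.34  ] F [ 0.5  1.  -0.3] M [ 0.01 -0.    0.01] w 0.0856 g 0.0 q1,6 [-0.164 -2.309] z [-0. -0. -1.] y [-0.543  0.84  -0.   ]
[   3.7 -121.     0. ]
```

```bash
python3 -m inch '[[[1,-40,0,0,1],[2,-80,0,0,1],[3,-110,0,0,1],[3.7,-121,0,0,1],[3.7,-121,0,0,1],[3.7,-121,0,0,1],[3.7,-121,0,0,1],[3.7,-121,0,0,1]]]'
python3 - <<'E'
from h import *
st()
c=cam('wrist');a=cam('scene');b=cam('side')
import pickle;pickle.dump((c,a,b),open('w.pkl','wb'))
x=proj(a,[.6218,-.1365,.1677]).astype(int);print(x)
X=cv2.resize(a['color'][x[1]-32:x[1]+32,x[0]-32:x[0]+32],(384,384),interpolation=cv2.INTER_CUBIC)
save('d.png',np.hstack([c['color'],X]),0.85)
P=cloud(c)
for lo,hi,r in((.239,.246,.036),(.269,.278,.02)):
    h=np.hypot(P[...,0]-.5237,P[...,1]+.1098);m=(c['z_map']>0)&(h<r)&(P[...,2]>lo)&(P[...,2]<hi);q=P[m]
    if len(q): print(len(q),cv2.minEnclosingCircle(np.float32(q[:,:2]*1000)),np.median(q[:,2]))
print(rel([.5237,-.1098,.232]))
E
```

```text
clock: 2.5
eef_pos: [0.5226, -0.1057, 0.3408]
tool_rot: [-0.284, 0.959, 0.0, 0.0]
contact_force: [0.2, 0.5, 1.1]
width: 0.0851
grip_force: 0.0
t 2.5 pos [ 0.5226 -0.1057  0.3408] F [0.2 0.5 1.1] M [0.02 0.   0.01] w 0.0851 g 0.0 q1,6 [-0.33  -2.478] z [ 0.  0. -1.] y [-0.545  0.838 -0.   ]
[161 259]
2842 ((524.9761962890625, -110.13850402832031), 28.85846519470215) 0.24070520673199136
1179 ((524.9979248046875, -109.91594696044922), 13.74991512298584) 0.2716771052574116
[  1.3  -3.4 108.7]
```

View pics/d.png

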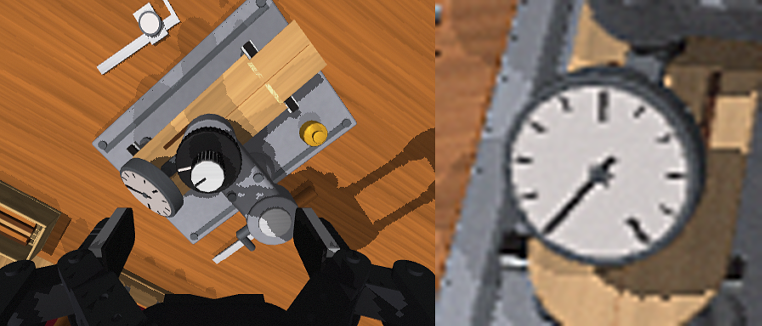

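The dial is visible with the needle on the lower-left 0 mark (545,233), hub at (600,172) and the top mark at (603,105). The wrist view puts the axis at about (0.5248, -0.110).

```bash
cat > dial.py <<'E'
from h import *
import sys
def read(name='scene',save_as=None):
    c=cam(name); px=np.array([np.cos(-.266),np.sin(-.266),0]); n=(px+[0,0,1])/np.sqrt(2); up=(np.array([0,0,1])-px)/np.sqrt(2); right=np.cross(up,n)
    C=np.array([.6218,-.1365,.1677]); S=4; N=400
    mm=[(-45,-45),(45,-45),(45,45),(-45,45)]
    src=np.float32([proj(c,C+right*x/1000+up*y/1000) for x,y in mm]); dst=np.float32([(N/2+S*x,N/2-S*y) for x,y in mm])
    g=cv2.warpPerspective(c['color'],cv2.getPerspectiveTransform(src,dst),(N,N),flags=cv2.INTER_CUBIC)
    if save_as: save(save_as,g)
    gray=g.max(2).astype(float)
    m=cv2.morphologyEx((gray>150).astype(np.uint8),cv2.MORPH_CLOSE,np.ones((25,25)))
    k=cv2.connectedComponentsWithStats(m); i=1+np.argmax(k[2][1:,4]); 
    cnt=max(cv2.findContours((k[1]==i).astype(np.uint8),0,2)[0],key=cv2.contourArea)
    (cx,cy),(w,h),_=cv2.fitEllipse(cv2.convexHull(cnt))
    th=np.deg2rad(np.arange(-180,180,.5)); r=np.arange(9,25,.5)*S
    X=(cx+np.outer(np.sin(th),r)).astype(np.float32);Y=(cy-np.outer(np.cos(th),r)).astype(np.float32)
    p=cv2.remap(gray.astype(np.float32),X,Y,1).mean(1); w8=np.clip(p.min()+.45*(np.median(p)-p.min())-p,0,None)
    j=np.argmin(p); sel=np.abs(np.angle(np.exp(1j*(th-th[j]))))<.25
    a=th[j]+np.average(np.angle(np.exp(1j*(th-th[j])))[sel],weights=w8[sel])
    return (a+2.5)/.25,(cx,cy,w/S,h/S)
if __name__=='__main__':
    N,i=read('scene'); o=manip.get_obs()
    print('t %.2f load %.2f'%(o['clock'],N),np.round(i,1),'pos',np.round(o['eef_pos'],4),'F',np.round(o['contact_force'],1),'Mz %.2f g %.0f w %.4f q6 %.3f'%(o['moment'][2],o['grip_force'],o['width'],o['qpos'][5]))
    if len(sys.argv)>1: sys.exit(int(N>float(sys.argv[1])))
E
python3 -m inch '[[[0.9,-3.6,30,0,1],[0.9,-3.6,65,0,1],[0.9,-3.6,95,0,1],[0.9,-3.6,108,0,1],[0.9,-3.6,112,0,1],[0.9,-3.6,112,0,1],[0.9,-3.6,112,0,1],[0.9,-3.6,112,0,1]]]'
python3 - <<'E'
from h import *
import dial
print(dial.read('scene','e.png'),dial.read('side'))
st();print(rel([.5246,-.110,.228]))
E
```

```text
clock: 3.45
eef_pos: [0.5252, -0.1107, 0.2296]
tool_rot: [-0.284, 0.959, -0.001, 0.001]
contact_force: [-0.2, 0.2, -0.2]
width: 0.0857
grip_force: 0.0
(np.float64(15.359490332402165), (132.36944580078125, 208.34124755859375, 98.14558410644531, 103.41825103759766)) (np.float64(-2.5663183208716056), (159.89544677734375, 363.8133544921875, 81.91339874267578, 173.36697387695312))
t 3.55 pos [ 0.5249 -0.1106  0.2293] F [-0.4 -0.7 -0.5] M [-0.01  0.02 -0.01] w 0.0851 g 0.0 q1,6 [-0.338 -2.484] z [ 0.002 -0.001 -1.   ] y [-0.544  0.839 -0.001]
[-0.1  0.7  1.3]
```

View pics/e.png

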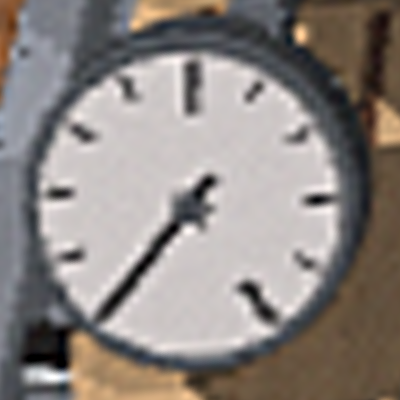

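The rectified dial is clean. The hub is at (190,208) and the needle tip at (100,320), on the 0 mark. The face segmentation needs a colour threshold, so I'll add that and close on the ring.

```bash
sed -i 's/m=cv2.morphologyEx((gray>150)/m=cv2.morphologyEx((g.min(2)>155)/; s/np.ones((25,25))/np.ones((9,9))/' dial.py
python3 dial.py; python3 -m inch '[[[0,0.5,1,0,0.5],[0,0.5,1,0,0.4],[0,0.5,1,0,0.4],[0,0.5,1,0,0.3],[0,0.5,1,0,0.3],[0,0.5,1,0,0.3],[0,0.5,1,0,0.3],[0,0.5,1,0,0.3]]]'; python3 dial.py; python3 -c "
from h import *
st()"
```

```text
t 3.60 load 0.05 [189.  204.9  75.1  75.9] pos [ 0.5248 -0.1106  0.2291] F [-0.4 -0.2 -0.3] Mz -0.00 g 0 w 0.0851 q6 -2.484
clock: 4.4
eef_pos: [0.5244, -0.1104, 0.2278]
tool_rot: [-0.284, 0.959, -0.0, 0.0]
contact_force: [-0.6, -1.4, 5.3]
width: 0.057
grip_force: 63.5
t 4.45 load 0.04 [188.9 204.8  75.   75.9] pos [ 0.5244 -0.1104  0.2278] F [-1.4 -1.3  4.5] Mz 0.01 g 63 w 0.0564 q6 -2.483
t 4.45 pos [ 0.5244 -0.1104  0.2278] F [-1.4 -1.3  4.5] M [-0.22  0.12  0.01] w 0.0564 g 63.5 q1,6 [-0.337 -2.483] z [ 0.001 -0.001 -1.   ] y [-0.544  0.839 -0.001]
```

The grip is good and the dial reads zero. Next I turn the ring 60 degrees, following it down by 1.5 mm/rad.

```bash
python3 -m inch '[[[0,0,0.2,7,0.3],[0,0,0.4,15,0.3],[0,0,0.6,23,0.3],[0,0,0.8,31,0.3],[0,0,1,39,0.3],[0,0,1.2,47,0.3],[0,0,1.4,55,0.3],[0,0,1.5,60,0.3]]]' >/dev/null; python3 dial.py
```

```text
t 5.30 load 0.05 [189.7 207.4  74.9  75.9] pos [ 0.5243 -0.1099  0.2262] F [0.4 0.1 5.8] Mz -0.15 g 64 w 0.0562 q6 -1.430
```

```bash
S() { python3 dial.py 0.5; }
S && python3 -m inch '[[[0,0,0.05,2,0.3],[0,0,0.1,4,0.3],[0,0,0.15,6,0.3],[0,0,0.15,6,0.3],[0,0,0.15,6,0.3],[0,0,0.15,6,0.3],[0,0,0.15,6,0.3],[0,0,0.15,6,0.3]]]' >/dev/null && S && python3 -m inch '[[[0,0,0.05,2,0.3],[0,0,0.1,4,0.3],[0,0,0.15,6,0.3],[0,0,0.15,6,0.3],[0,0,0.15,6,0.3],[0,0,0.15,6,0.3],[0,0,0.15,6,0.3],[0,0,0.15,6,0.3]]]' >/dev/null && S && python3 -m inch '[[[0,0,0.05,2,0.3],[0,0,0.1,4,0.3],[0,0,0.15,6,0.3],[0,0,0.15,6,0.3],[0,0,0.15,6,0.3],[0,0,0.15,6,0.3],[0,0,0.15,6,0.3],[0,0,0.15,6,0.3]]]' >/dev/null && S && python3 -m inch '[[[0,0,0.05,2,0.3],[0,0,0.1,4,0.3],[0,0,0.15,6,0.3],[0,0,0.15,6,0.3],[0,0,0.15,6,0.3],[0,0,0.15,6,0.3],[0,0,0.15,6,0.3],[0,0,0.15,6,0.3]]]' >/dev/null && S && python3 -m inch '[[[0,0,0.05,2,0.3],[0,0,0.1,4,0.3],[0,0,0.15,6,0.3],[0,0,0.15,6,0.3],[0,0,0.15,6,0.3],[0,0,0.15,6,0.3],[0,0,0.15,6,0.3],[0,0,0.15,6,0.3]]]' >/dev/null && S && python3 -m inch '[[[0,0,0.05,2,0.3],[0,0,0.1,4,0.3],[0,0,0.15,6,0.3],[0,0,0.15,6,0.3],[0,0,0.15,6,0.3],[0,0,0.15,6,0.3],[0,0,0.15,6,0.3],[0,0,0.15,6,0.3]]]' >/dev/null && S
```

```text
t 5.35 load 0.06 [189.9 207.6  74.9  75.8] pos [ 0.5243 -0.1098  0.2263] F [-1.3  0.4  5.9] Mz -0.14 g 64 w 0.0563 q6 -1.434
t 6.20 load 0.04 [189.9 207.8  74.9  75.8] pos [ 0.5244 -0.1098  0.2261] F [-1.6  0.2  4.7] Mz -0.17 g 64 w 0.0564 q6 -1.331
t 7.05 load 0.07 [190.1 208.4  74.8  75.7] pos [ 0.5244 -0.1097  0.2259] F [-0.5  0.4  4.8] Mz -0.16 g 64 w 0.0567 q6 -1.226
t 7.90 load 0.08 [190.2 208.7  74.8  75.5] pos [ 0.5244 -0.1097  0.2258] F [0.  0.9 4.5] Mz -0.12 g 64 w 0.0563 q6 -1.122
t 8.75 load 0.09 [190.5 208.8  74.8  75.7] pos [ 0.5244 -0.1097  0.2256] F [-0.9  0.5  5.7] Mz -0.11 g 64 w 0.0565 q6 -1.017
t 9.60 load 1.31 [190.7 209.1  75.   75.6] pos [ 0.5245 -0.1096  0.2255] F [0.4 0.2 4.3] Mz -0.12 g 64 w 0.0561 q6 -0.912
```

Load is 1.3 N, so contact is made. I'll turn 3 degrees more, then let go of the ring and rise to the fine knob.

```bash
python3 -m inch '[[[0,0,0.03,1,0.3],[0,0,0.06,2,0.3],[0,0,0.1,3,0.3],[0,0,0.1,3,0.3],[0,0,0.1,3,0.3],[0,0,0.1,3,0.3],[0,0,0.1,3,0.3],[0,0,0.1,3,0.3]]]' >/dev/null; python3 dial.py 4 && python3 -m inch '[[[0,0,0,0,1],[0,0,0,0,1],[0,0,0,0,1],[0,0,0,0,1],[0,0,0,0,1],[0,0,-10,0,1],[0,0,-25,0,1],[0,0,-37,0,1]]]' && python3 dial.py
python3 - <<'E'
from h import *
st();print(rel([.5246,-.1101,.2625]))
c=cam('side');P=cloud(c);h=np.hypot(P[...,0]-.5244,P[...,1]+.11)
for lo,hi,r in((.233,.244,.036),(.263,.274,.02)):
    q=P[(c['z_map']>0)&(h<r)&(P[...,2]>lo)&(P[...,2]<hi)]; print(len(q),np.median(q[:,2]) if len(q) else 0)
E
```

```text
t 10.45 load 2.61 [190.6 209.2  75.   75.7] pos [ 0.5245 -0.1096  0.2254] F [0.2 1.5 5.1] Mz -0.17 g 64 w 0.0567 q6 -0.860
clock: 11.25
eef_pos: [0.5245, -0.1102, 0.2634]
tool_rot: [0.5, 0.866, 0.0, 0.001]
contact_force: [0.2, 0.5, 0.3]
width: 0.0853
grip_force: 0.0
t 11.30 load 2.32 [190.8 209.2  75.1  75.7] pos [ 0.5256 -0.1106  0.2655] F [ 1.6 -0.1  0.8] Mz 0.06 g 0 w 0.0857 q6 -0.860
t 11.3 pos [ 0.5256 -0.1106  0.2655] F [ 1.6 -0.1  0.8] M [-0.04 -0.08  0.06] w 0.0857 g 0.0 q1,6 [-0.337 -0.86 ] z [ 0.005 -0.002 -1.   ] y [0.866 0.5   0.004]
[ 0.9 -0.6  3. ]
313 0.23906379258812713
45 0.2691139165151672
```

```bash
python3 -m inch '[[[0,0,0.5,0,0.6],[0,0,0.5,0,0.3],[0,0,0.5,0,0.1],[0,0,0.5,0,0.1],[0,0,0.5,0,0.1],[0,0,0.5,0,0.1],[0,0,0.5,0,0.1],[0,0,0.5,0,0.1]]]' >/dev/null; python3 dial.py
python3 - <<'E'
from h import *
st()
c=cam('side'); save('f.png',c['color'][130:310,210:400],3)
E
```

```text
t 12.20 load 2.26 [190.8 209.3  75.1  75.7] pos [ 0.5244 -0.1098  0.2614] F [ 2.7  2.5 -1.9] Mz -0.01 g 59 w 0.0243 q6 -0.860
t 12.2 pos [ 0.5244 -0.1098  0.2614] F [ 2.7  2.5 -1.9] M [ 0.41 -0.42 -0.01] w 0.0243 g 58.8 q1,6 [-0.337 -0.86 ] z [ 0.001  0.001 -1.   ] y [0.866 0.5   0.001]
```

View pics/f.png

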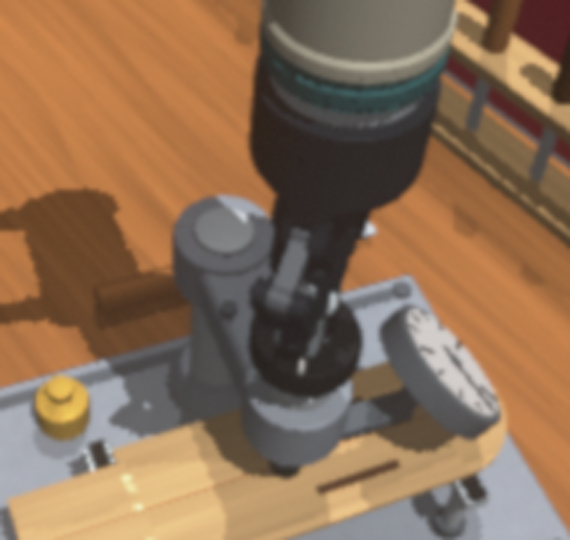

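The fingers (about (310,310)) hold the fine knob above the ring at (305,350), and everything else is in place. Now I turn 55 degrees, expecting about +3.3 N.

```bash
python3 -m inch '[[[0,0,0,7,0.1],[0,0,0,15,0.1],[0,0,0,23,0.1],[0,0,0,31,0.1],[0,0,0,39,0.1],[0,0,0,47,0.1],[0,0,0,55,0.1],[0,0,0,55,0.1]]]' >/dev/null; python3 dial.py; python3 dial.py
```

```text
t 13.10 load 5.40 [190.9 209.5  75.1  75.7] pos [ 0.5249 -0.1097  0.2614] F [ 4.8  3.5 -2.4] Mz -0.03 g 59 w 0.0240 q6 0.097
t 13.15 load 5.38 [190.8 209.5  75.   75.7] pos [ 0.5249 -0.1097  0.2614] F [ 4.3  2.5 -3.7] Mz -0.01 g 59 w 0.0242 q6 0.097
```

```bash
python3 -m inch '[[[0,0,0,8,0.1],[0,0,0,16,0.1],[0,0,0,24,0.1],[0,0,0,32,0.1],[0,0,0,40,0.1],[0,0,0,48,0.1],[0,0,0,56,0.1],[0,0,0,60,0.1]]]' >/dev/null; python3 dial.py;  python3 dial.py
```

```text
t 14.00 load 8.92 [190.8 209.6  75.1  75.6] pos [ 0.5252 -0.1102  0.2614] F [ 5.   3.5 -3.5] Mz -0.00 g 59 w 0.0242 q6 1.149
t 14.05 load 8.93 [190.9 209.6  75.1  75.6] pos [ 0.5252 -0.1102  0.2614] F [ 4.8  2.8 -3.1] Mz -0.03 g 59 w 0.0246 q6 1.145
```

```bash
python3 -m inch '[[[0,0,0,5,0.1],[0,0,0,10,0.1],[0,0,0,15,0.1],[0,0,0,18,0.1],[0,0,0,18,0.1],[0,0,0,18,0.1],[0,0,0,18,0.1],[0,0,0,18,0.1]]]' >/dev/null; python3 dial.py;  python3 -c "
import dial;print(dial.read('scene','g.png'))"
```

```text
t 14.90 load 9.95 [190.9 209.8  75.2  75.5] pos [ 0.5252 -0.1103  0.2614] F [ 5.   0.7 -2.9] Mz -0.04 g 59 w 0.0243 q6 1.458
(np.float64(9.94287925680457), (191.04458618164062, 209.78677368164062, 75.15272521972656, 75.55870819091797))
```

View pics/g.png

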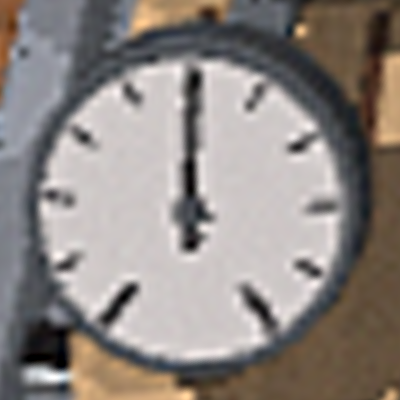

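The needle (hub (190,210), tip (194,70)) stands on the long top mark at about 10 N. I'll release straight, rise clear and re-read.

```bash
python3 -m inch '[[[0,0,0,0,1],[0,0,0,0,1],[0,0,0,0,1],[0,0,0,0,1],[0,0,0,0,1],[0,0,0,0,1],[0,0,0,0,1],[0,0,0,0,1]]]' >/dev/null; python3 dial.py; python3 -m inch '[[[0,0,-10,0,1],[0,0,-30,0,1],[0,0,-60,0,1],[0,0,-80,0,1],[0,0,-80,0,1],[0,0,-80,0,1],[0,0,-80,0,1],[0,0,-80,0,1]]]'>/dev/null; python3 dial.py; python3 -c "
from h import *
c=cam('scene');save('h.png',c['color'][150:340,80:300],2.5)"
```

```text
t 15.80 load 10.15 [191.1 209.8  75.3  75.5] pos [ 0.5241 -0.1101  0.2615] F [-0.3  0.2 -0.3] Mz -0.02 g 0 w 0.0853 q6 1.461
t 16.65 load 10.15 [191.  209.7  75.2  75.6] pos [ 0.5237 -0.11    0.3403] F [1.1 0.4 0.1] Mz -0.05 g 0 w 0.0856 q6 1.461
```

View pics/h.png

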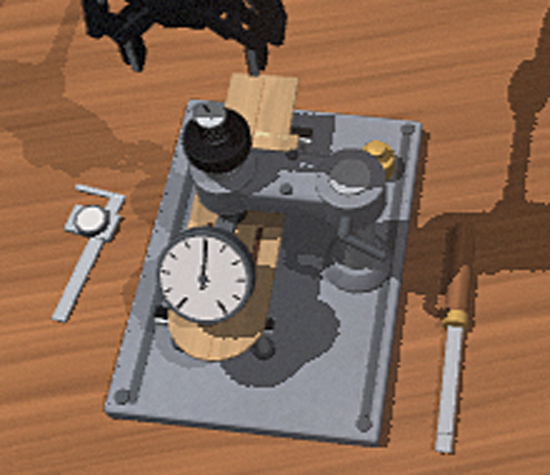

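The needle (205,240) is on the top mark at 10.1 N, the gripper is clear, and the board, weight, caliper and chisel are where they were.

```bash
python3 -c "
from bench import manip
print(manip.finish_job())"
```

```text
the job is handed in; nothing more can be done
None
```

The job is handed in: the coarse ring was turned to first contact at about 2.5 N and let go, then the fine knob brought the needle to the long top mark, reading 10.15 N with the gripper clear and the load left on.

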